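Offer up the easel leg and hold its hinge in line for the pin

ROBOT

A 7-joint arm with a two-finger parallel gripper is mounted at the origin on the work surface. World frame = base frame: x ahead of the robot, y to its left, z up, the work surface at z = 0. Lengths are in m, angles in rad, forces in N, time in s.
With the tool pointing down it reaches from about 0.35 to 0.9 m from the base axis. Payload 8.1 kg.
Tool frame: the origin (TCP) lies at the very end of the fingers, on their centre line; the grasp point (between the pads) lies grip_point_offset behind it (grip_point_offset is the distance from the TCP to the grasp point, in m); z points along the fingers, y is the direction in which the jaws open and shut (so a half turn about z gives the same grasp; the last joint's range is limited). The gripper opens to 92 mm and grips with 3 to 60 N. Pads are 19 mm wide; open, the fingers measure 130 mm over their backs; the gripper's body (75 mm by 190 mm) begins 47 mm behind the grasp point.
Start: joints at [1.153, 0.434, 0.025, 1.573, -0.012, 1.134, -0.075], TCP at [0.193, -0.594, 0.227] pointing down, gripper open.
Joint ranges: [-2.62, 2.62], [-0.44, 2.09], [-1.27, 1.32], [0.08, 2.57], [-1.32, 4.46], [0.12, 2], [-2.74, 2.74]. Speed limits (rad/s): [2.22, 2.22, 3.01, 3.01, 3.14, 3.14, 3.14].

INTERFACE

Orientations are given as a rotation vector (axis times angle).
In Python, from cell import * gives the robot as it stands.
- The arm moves only by the tool drive_tool, never from a script. Its argument "increments" is a list of rows, each an object of numbers: "grip": the gripper's target within -1 to 1 (shut at 1, half-way at 0, fully open at -1); "tx", "ty", "tz": the shift along the world's x, y, z normalised to -1 to 1, where 1 is 400 mm; "turn": the turn about the world's z normalised to -1 to 1, where 1 is 60 degrees. In form: [{"grip": .., "tx": .., "ty": .., "tz": .., "turn": ..}, ...]. A call has 1 to 20 rows; each row is the pose to reach, as a shift and turn from the pose measured when the call began; what a row does not reach only later rows make up. A row lasts 1/10 s, in which the tool goes at most 50 mm and 8.59 degrees, less where a joint would pass 70% of its speed; a pose out of reach is approached as far as the arm can. A call with a number of a shift or a turn outside -1 to 1 is refused whole. A call with a gripper value outside its range is refused whole. The fingers move at their own pace and stop on an object; "newtons" is the grip in N (left out, the last holds). Time passes only in rows, so rows that repeat a pose let the fingers close. It gives the time, the measured TCP pose, the force and the opening at its end, in the units of the state.
- observe(): the state, without advancing time (a new reading comes with each control period).
- get_image(name): name is "side" or "top" or "wrist"; returns the picture (480x640x3 uint8, red, green, blue); there is no depth.
- camera_info(name): a dict with "fx", "fy", "cx", "cy" (pixels), "eye" and "rotation" of the camera in the world; the wrist camera has in their place "hand_eye" (4x4, takes a point from camera to tool coordinates, whose origin is the TCP and whose axes are the flange's). Camera axes: x right, y down, z forward; pixel columns grow to the right and rows downward; lengths in m; the calibration is good to about 2 mm. A picture is of the moment at which its call begins: read the wrist's pose just before it. camera_info takes no time and is no camera call.
- sign_off(): hands the job in, once; it reports no verdict.
The state is a dict: "clock": time; "joints": joint angles; "dq": joint speeds; "joint_efforts": joint torques, N m; "position": TCP position; "ee_rot": TCP orientation; "force": force on the tool from outside, world axes, zero at the start; "ft_torque": the same for the moment, N m; "width": opening from 0.0 (shut) to 1.0 (fully open).
Only numpy, scipy, OpenCV 4.12 (cv2) and the standard library are available. Lean on these libraries where they do the work, as an engineer would, in place of code of your own. Each camera call takes 0.05 s, during which the arm holds its last target. There are 200 camera calls.

TASK

Pick up the light wooden easel leg with the single brass knuckle (not the dark one with two) and bring its knuckle in between the two brass knuckles on the easel's clamped green block, leg sticking straight out away from the block, so that all three holes are in line for a hinge pin. Finish while still gripping the leg and holding it there, still, in the air; leave the pin alone, do not let go. Be gentle with the easel so that the clamped block does not shift, and leave everything else on the table where it is.

Things in the scene. Friction and masses are not known exactly. Their poses are not given: they have to be found in the camera images.
- leg_mid (a point): centre of the light-wood leg, half-way up: a bar 28 mm wide (its y), 24 mm thick (its z), about 0.16 kg, lying flat on the table. Its x runs along the leg toward the brass knuckle end: the wood reaches from 100 mm behind this point to 88 mm ahead of it, a black rubber foot goes on to 114 mm behind. Balances close to this point
- leg_hole (a point): centre of the leg's single brass knuckle, 105 mm ahead of leg_mid along the leg's x and at the same height: a tube 24 mm in outer diameter, 24 mm long, bore 14 mm, its hole running along the leg's y. Axes as for leg_mid
- leg: the same light-wood leg; origin under its centre, 12 mm below leg_mid, same axes
- jamb_hole (a point): point on the hinge line half-way between the green easel block's two brass knuckles (24 mm outer diameter, 16 mm long, bore 14 mm, 30 mm gap between them, open above, below and to -x): the leg's knuckle centre belongs here. y runs along the level hinge line, z up; the block's face is 16 mm off on the +x side; the leg sticks out to the -x side, its x pointing the same way as this x
- carriage (a joint): height in m of the green wooden block on the mast, 0 to 0.04; the hinge line is 85 mm above the table at 0, 125 mm at 0.04. The block is 70 mm wide, reaches 25 mm above and below the hinge line, and is clamped: it slips only if pushed with some 40 N
- easel: fixed easel frame, origin at table height, yaw as jamb_hole: foot board 18 mm thick, 140 mm wide, from 70 mm to -x to 90 mm to +x of this origin; 24 mm square aluminium mast 222 mm high, 36 mm to +x; it carries the clamped block. The hinge line passes 34 mm to -x of the origin
- fork_leg_mid (a point): centre of the other leg, dark wood, same size, with two brass knuckles: leave it where it lies
- brush_pot: white pot of brushes, 76 mm across, about 215 mm high with the brushes, origin under its centre: leave alone
- paint_jar: paint jar with red cap, 60 mm across, 75 mm high, origin under its centre: leave alone
- tape_roll: orange tape roll lying flat, 68 mm across, 22 mm high, origin under its centre: leave alone
- screwdriver: screwdriver lying on the table: leave alone
- hinge_pin: steel hinge pin, 5 mm thick, 90 mm long, lying in a blue tray: someone else will push it in later, leave alone
- mug: blue mug, 80 mm across, 92 mm high, origin under its centre: leave alone
Mind the look-alikes: they are no part of the job. Of the things that look like the leg, take the one that is farthest from the robot's base at the start.

How it is judged:
By the outcome, as a careful person would: the job done as asked, in the order asked, and still so for the second after the job is handed in, while the arm keeps its last pose, push and grip.
It also fails if it takes over 42 s, if anything falls off the work surface, if the arm or the gripper's body presses on something with over 40 N, if the wrist force passes 120 N, or if a joint passes its speed limit or range.

## Working session

There is one attempt and no reset: what is moved stays moved. The work goes in short steps, Python scripts to look and compute and a tool call to move; the robot and the scene stay as the last step left them, time stands still between calls to the robot, and variables do not carry over. Pictures are saved under pics/ and viewed, about 8 in all and at most 12, crops included, and the job is handed in when it is done.

Besides the shell and the picture viewer there is one more tool, called after ">>>" as name(argument=value, ...), one argument or row to a line, values as JSON. drive_tool: Moves the arm, as the interface text tells. Its arguments: {"type":"object","properties":{"increments":{"type":"array","items":{"type":"object","properties":{"grip":{"type":"number"},"tx":{"type":"number"},"ty":{"type":"number"},"tz":{"type":"number"},"turn":{"type":"number"}}}},"newtons":{"type":"number"}},"required":["increments"]}

```bash
mkdir -p pics; python3 - <<'E'
from cell import *
import cv2
print({k:v for k,v in observe().items()})
try: print(grip_point_offset)
except Exception as e: print(e)
for n in("top","side"):
    c=camera_info(n); print(n,c)
    cv2.imwrite(f"pics/{n}0.png",get_image(n)[:,:,::-1])
print(camera_info("wrist"))
E
```

```text
{'clock': 0.0, 'joints': array([ 1.15340195,  0.43520702,  0.02498768,  1.57409097, -0.01164782,
        1.13402177, -0.07509906]), 'dq': array([ 0.00097933,  0.00072304,  0.0003001 , -0.00096485, -0.00130054,
       -0.00144912, -0.00196587]), 'joint_efforts': array([-1.10894625e-04, -6.67843652e+01,  9.84572209e-01, -3.14455569e+01,
       -6.05825102e-02,  4.29583434e-02,  1.35675195e-04]), 'position': array([ 0.19330476, -0.59381037,  0.22595743]), 'ee_rot': array([-3.10126031e+00, -4.92038170e-01,  5.52774424e-04]), 'force': array([-0.09162061,  0.16991086, -0.86315865]), 'ft_torque': array([ 0.01038804, -0.03367717, -0.01596434]), 'width': 0.9957494661930754}
0.0188
top {'fx': 438.4724250253648, 'fy': 438.4724250253648, 'cx': 317.1057344428392, 'cy': 237.22865600493836, 'eye': array([0.31223365, 0.00691447, 1.2500335 ]), 'rotation': array([-2.11211977,  2.14241797, -0.17596183])}
side {'fx': 465.53153645893235, 'fy': 465.53153645893235, 'cx': 317.29916707142075, 'cy': 240.34430564426285, 'eye': array([0.11281004, 0.77698869, 0.64758944]), 'rotation': array([-0.64024179,  2.49149572, -1.35105202])}
{'fx': 396.9508266793871, 'fy': 396.9508266793871, 'cx': 318.66360001743254, 'cy': 238.93870109664874, 'hand_eye': array([[-9.24785169e-04, -9.65679254e-01, -2.59735872e-01,
         6.99895190e-02],
       [ 9.99998532e-01, -5.18338654e-04, -1.63333206e-03,
         7.03235480e-04],
       [ 1.44264375e-03, -2.59737001e-01,  9.65678316e-01,
        -1.58367876e-01],
       [ 0.00000000e+00,  0.00000000e+00,  0.00000000e+00,
         1.00000000e+00]])}
```

View pics/top0.png

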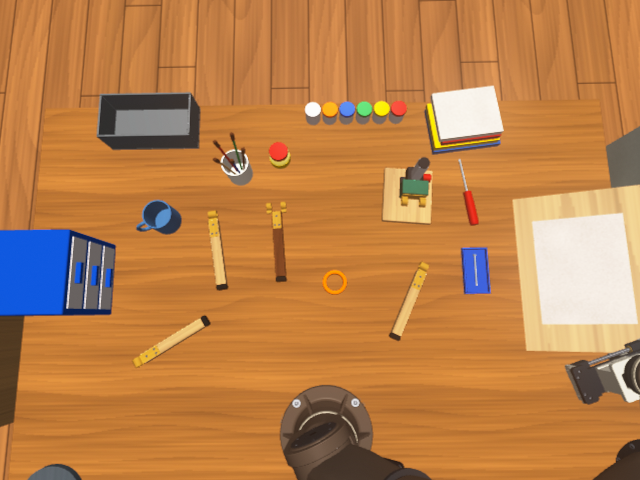

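View pics/side0.png

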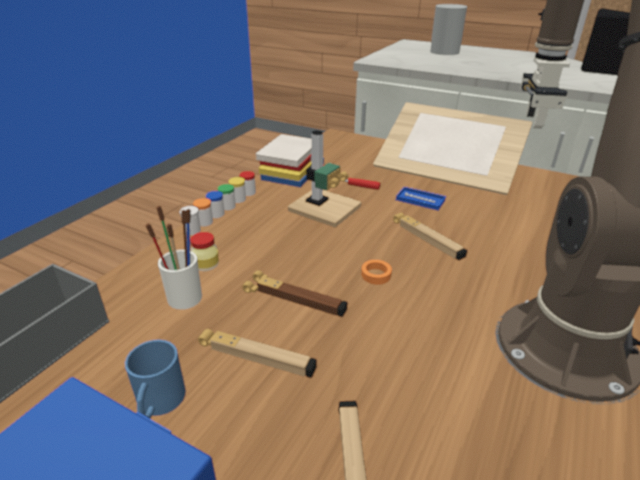

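The top view shows three light legs, at (217,250), (171,342) and (409,300), and the dark one at (279,240). The easel is at (410,190), with its knuckles facing down the image, toward the robot. Next I'll zoom in on the easel and leg and compute positions.

```bash
cat > h.py <<'E'
from cell import *
import numpy as np, cv2
from scipy.spatial.transform import Rotation as R
def ray(n,px,st=None):
    c=camera_info(n)
    d=np.array([(px[0]-c["cx"])/c["fx"],(px[1]-c["cy"])/c["fy"],1.])
    if n=="wrist":
        H=c["hand_eye"];Rt=R.from_rotvec(st["ee_rot"]).as_matrix()
        return st["position"]+Rt@H[:3,3], Rt@H[:3,:3]@d
    return c["eye"],R.from_rotvec(c["rotation"]).as_matrix()@d
def onz(n,px,z,st=None):
    e,d=ray(n,px,st); return e+d*(z-e[2])/d[2]
def proj(n,P,st=None):
    c=camera_info(n)
    if n=="wrist":
        e,_=ray(n,(0,0),st); M=R.from_rotvec(st["ee_rot"]).as_matrix()@c["hand_eye"][:3,:3]
    else: e=c["eye"];M=R.from_rotvec(c["rotation"]).as_matrix()
    q=M.T@(np.asarray(P)-e); return np.array([c["cx"]+c["fx"]*q[0]/q[2],c["cy"]+c["fy"]*q[1]/q[2]])
def meet(n1,p1,n2,p2,s1=None,s2=None):
    e1,d1=ray(n1,p1,s1);e2,d2=ray(n2,p2,s2);d1=d1/np.linalg.norm(d1);d2=d2/np.linalg.norm(d2)
    t=np.linalg.lstsq(np.c_[d1,-d2],e2-e1,rcond=None)[0]
    a=e1+t[0]*d1;b=e2+t[1]*d2; return (a+b)/2,np.linalg.norm(a-b)
E
python3 - <<'E'
from h import *
t=cv2.imread("pics/top0.png")
for nm,a,b in(("A",(212,214),(222,288)),("B",(138,362),(208,319)),("C",(424,265),(396,337))):
    p,q=onz("top",a,.015),onz("top",b,.015); print(nm,p.round(3),q.round(3),np.linalg.norm(p-q).round(3),"dist mid",np.linalg.norm((p+q)[:2]/2).round(3))
# light wood mask for legs
hsv=cv2.cvtColor(t,cv2.COLOR_BGR2HSV)
for p in((217,255),(170,342),(405,215),(300,250),(213,216),(279,255)): print(p,hsv[p[1],p[0]])
s=cv2.imread("pics/side0.png")
a=cv2.resize(t[145:235,370:450],(400,450),interpolation=cv2.INTER_CUBIC)
b=cv2.resize(s[125:225,280:360],(400,500),interpolation=cv2.INTER_CUBIC)[:450]
cv2.imwrite("pics/z1.png",np.hstack([a,b]))
E
```

```text
A [0.601 0.318 0.015] [0.387 0.284 0.015] 0.216 dist mid 0.579
B [0.189 0.51  0.015] [0.302 0.321 0.015] 0.22 dist mid 0.483
C [ 0.444 -0.285  0.015] [ 0.247 -0.197  0.015] 0.216 dist mid 0.421
(217, 255) [ 19 123 238]
(170, 342) [ 20 123 241]
(405, 215) [ 19 117 241]
(300, 250) [ 15 185 199]
(213, 216) [ 18 201 175]
(279, 255) [ 11 184 129]
```

View pics/z1.png

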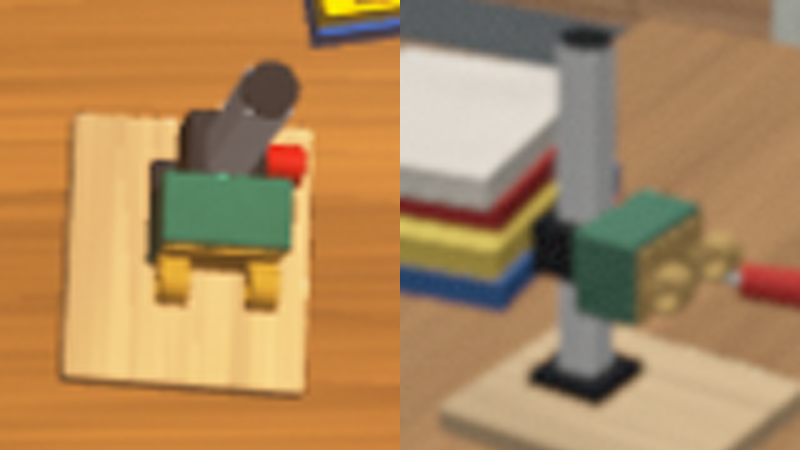

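Leg A at (217,250) is the farthest, at 0.58 m, and it has a single knuckle. The zoomed crop shows the easel knuckles near top px (405,201) and (422,202), above the foot board. On the way over I'll look at the easel from above with the wrist camera.

>>> drive_tool(
  increments=[
    {"tx": 0.1,"ty": 0.1,"tz": 0.1,"turn": -0.1,"grip": -1},
    {"tx": 0.2,"ty": 0.2,"tz": 0.2,"turn": -0.2,"grip": -1},
    {"tx": 0.3,"ty": 0.3,"tz": 0.31,"turn": -0.3,"grip": -1},
    {"tx": 0.4,"ty": 0.4,"tz": 0.31,"turn": -0.37,"grip": -1},
    {"tx": 0.5,"ty": 0.5,"tz": 0.31,"turn": -0.37,"grip": -1},
    {"tx": 0.6,"ty": 0.6,"tz": 0.31,"turn": -0.37,"grip": -1},
    {"tx": 0.7,"ty": 0.7,"tz": 0.31,"turn": -0.37,"grip": -1},
    {"tx": 0.8,"ty": 0.8,"tz": 0.31,"turn": -0.37,"grip": -1},
    {"tx": 0.85,"ty": 0.86,"tz": 0.31,"turn": -0.37,"grip": -1},
    {"tx": 0.87,"ty": 0.86,"tz": 0.31,"turn": -0.37,"grip": -1},
    {"tx": 0.87,"ty": 0.86,"tz": 0.31,"turn": -0.37,"grip": -1},
    {"tx": 0.87,"ty": 0.86,"tz": 0.31,"turn": -0.37,"grip": -1},
    {"tx": 0.87,"ty": 0.86,"tz": 0.31,"turn": -0.37,"grip": -1},
    {"tx": 0.87,"ty": 0.86,"tz": 0.31,"turn": -0.37,"grip": -1},
  ],
)

```text
clock: 1.5
position: [0.5402, -0.2514, 0.3499]
ee_rot: [-3.139, 0.118, 0.001]
force: [-0.6, -1.3, 0.1]
width: 1.001
```

```bash
python3 - <<'E'
from h import *
import pickle
st=observe(); im=get_image("wrist"); pickle.dump(st,open("s1.pkl","wb"))
cv2.imwrite("pics/w1.png",im[:,:,::-1]); print(st["clock"],st["position"],st["ee_rot"],st["dq"].round(3))
E
```

```text
1.5 [ 0.54023118 -0.25135013  0.34985552] [-3.13862468e+00  1.17702999e-01  1.49942572e-03] [ 0.01  -0.007  0.001 -0.001 -0.002 -0.001 -0.001]
```

View pics/w1.png

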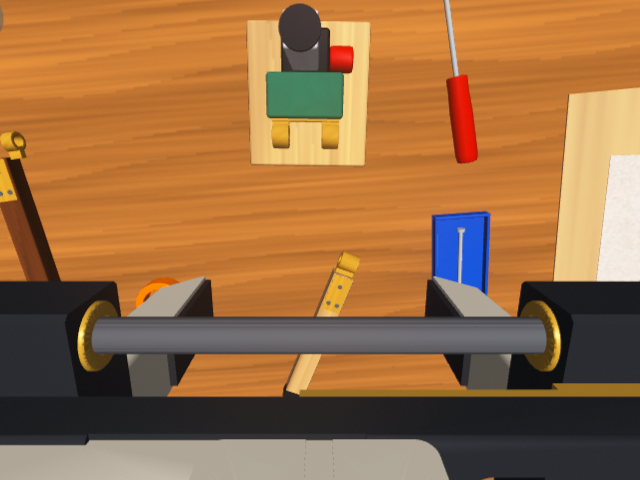

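The wrist view shows the green block top at (267–343, 72–117) and its knuckles at (281,135) and (330,135). The board is at (248–370, 22–165). I'll measure these, combining views.

```bash
cat > easel.py <<'E'
from h import *
import pickle
def corners(m):
    c=max(cv2.findContours(m,cv2.RETR_EXTERNAL,cv2.CHAIN_APPROX_NONE)[0],key=cv2.contourArea)
    b=cv2.boxPoints(cv2.minAreaRect(c)); b=b[np.argsort(b[:,1])]
    return np.array([*sorted(b[:2].tolist()),*sorted(b[2:].tolist())]) # TL TR BL BR
st=pickle.load(open("s1.pkl","rb"))
w=cv2.imread("pics/w1.png");t=cv2.imread("pics/top0.png");s=cv2.imread("pics/side0.png")
def green(im,roi):
    h=cv2.cvtColor(im,cv2.COLOR_BGR2HSV);m=cv2.inRange(h,(60,60,40),(95,255,255));z=np.zeros_like(m);x0,y0,x1,y1=roi;z[y0:y1,x0:x1]=m[y0:y1,x0:x1];return z
gw=corners(green(w,(240,50,370,160)));gt=corners(green(t,(370,150,450,230)))
print(gw.round(1).tolist(),gt.round(1).tolist())
for a,b in zip(gw,gt): p,e=meet("wrist",a,"top",b,st); print("green",p.round(4),e.round(4))
for z in(.11,.13,.15):
    q=[onz("wrist",a,z,st) for a in gw]; print(z,"width",np.linalg.norm(q[0]-q[1]).round(4),np.linalg.norm(q[2]-q[3]).round(4),"yaw",np.degrees(np.arctan2(-(q[2]-q[3])[0],(q[2]-q[3])[1])).round(2))
# board
bc=[onz("wrist",p,.018,st) for p in((248,22),(370,23),(252,163),(365,165))]
print("board",np.round(bc,4).tolist(),np.linalg.norm(bc[2]-bc[3]),"yaw",np.degrees(np.arctan2(-(bc[2]-bc[3])[0],(bc[2]-bc[3])[1])))
# knuckles
def kn(im,roi):
    h=cv2.cvtColor(im,cv2.COLOR_BGR2HSV);x0,y0,x1,y1=roi
    m=cv2.inRange(h[y0:y1,x0:x1],(12,170,100),(30,255,255))
    n,l,S,C=cv2.connectedComponentsWithStats(m)
    for i in range(1,n):
        if S[i,4]>20: print("kn",S[i,0]+x0,S[i,1]+y0,S[i,2:],(C[i]+[x0,y0]).round(1))
kn(w,(260,122,350,152));kn(t,(395,195,432,212));kn(s,(325,160,360,195))
cv2.imwrite("pics/z2.png",np.hstack([cv2.resize(w[10:175,235:380],(435,495),interpolation=cv2.INTER_CUBIC),cv2.resize(s[155:215,310:360],(360,432),interpolation=cv2.INTER_CUBIC)[:432].repeat(1,0) if 0 else cv2.resize(s[155:210,315:355],(360,495),interpolation=cv2.INTER_CUBIC)]))
E
python3 easel.py
```

```text
[[267.0, 72.0], [342.0, 72.0], [267.0, 117.0], [342.0, 117.0]] [[403.1, 178.9], [427.8, 180.6], [402.2, 192.0], [427.0, 193.7]]
green [ 0.6637 -0.2151  0.1274] 0.0031
green [ 0.6601 -0.2825  0.1191] 0.0025
green [ 0.6262 -0.2109  0.1301] 0.0013
green [ 0.6221 -0.2787  0.1216] 0.0011
0.11 width 0.07 0.072 yaw -4.35
0.13 width 0.0665 0.0683 yaw -4.35
0.15 width 0.063 0.0647 yaw -4.35
board [[0.7339, -0.1866, 0.018], [0.7225, -0.3221, 0.018], [0.5797, -0.1725, 0.018], [0.5669, -0.3095, 0.018]] 0.1375467951312399 yaw -5.337533699392514
kn 272 122 [ 18  26 448] [280.5 134.5]
kn 322 122 [ 17  27 433] [329.6 134.9]
kn 401 195 [ 25  12 185] [413.4 199.2]
```

View pics/z2.png

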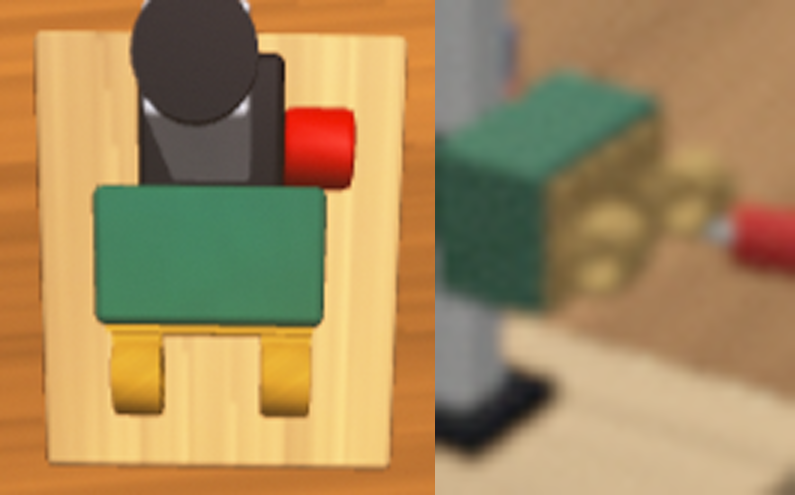

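>>> drive_tool(
  increments=[
    {"tx": -0.1,"ty": 0.12,"tz": 0,"turn": 0},
    {"tx": -0.1,"ty": 0.24,"tz": -0.1,"turn": 0},
    {"tx": -0.1,"ty": 0.37,"tz": -0.2,"turn": 0},
    {"tx": -0.1,"ty": 0.37,"tz": -0.25,"turn": 0},
    {"tx": -0.1,"ty": 0.37,"tz": -0.25,"turn": 0},
    {"tx": -0.1,"ty": 0.37,"tz": -0.25,"turn": 0},
  ],
)

```text
invalid input
```

```bash
python3 - <<'E'
from h import *
import pickle
st=observe(); im=get_image("wrist"); pickle.dump(st,open("s2.pkl","wb"))
cv2.imwrite("pics/w2.png",im[:,:,::-1]); print(st["clock"],st["position"],st["ee_rot"],st["dq"].round(3))
p=proj("wrist",(.6,-.25,.1),st).astype(int); print(p)
x,y=np.clip(p-[90,70],0,None); print(x,y)
cv2.imwrite("pics/z3.png",cv2.resize(im[y:y+140,x:x+180,::-1],None,fx=4,fy=4,interpolation=cv2.INTER_CUBIC))
E
```

```text
1.55 [ 0.54021789 -0.25143174  0.34999763] [-3.13858168e+00  1.18136307e-01  9.76807843e-04] [ 0.004 -0.003 -0.004 -0.003  0.001  0.001 -0.002]
[312 142]
222 72
```

View pics/z3.png

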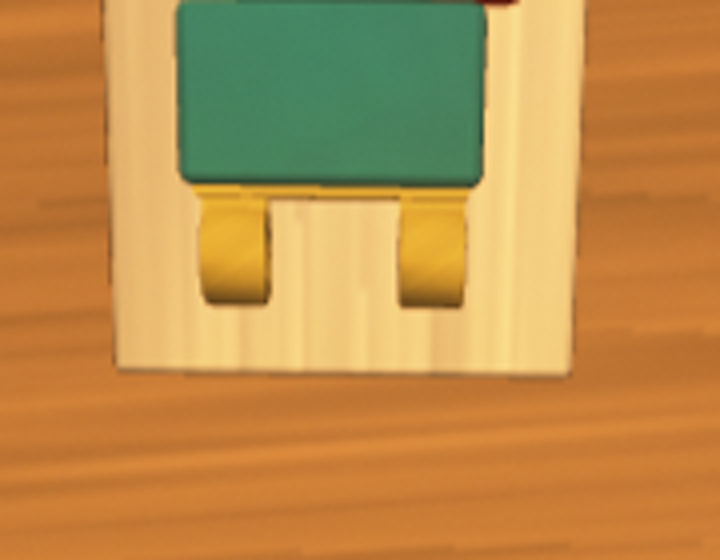

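The move was refused, probably because `grip` is required in every row. The picture is therefore the same view as before: block front edge at row ~118, knuckles at x 272–289 and 322–339. I'll repeat the move with `grip`.

>>> drive_tool(
  increments=[
    {"tx": -0.1,"ty": 0.12,"tz": 0,"turn": 0,"grip": -1},
    {"tx": -0.1,"ty": 0.24,"tz": -0.1,"turn": 0,"grip": -1},
    {"tx": -0.1,"ty": 0.37,"tz": -0.2,"turn": 0,"grip": -1},
    {"tx": -0.1,"ty": 0.37,"tz": -0.25,"turn": 0,"grip": -1},
    {"tx": -0.1,"ty": 0.37,"tz": -0.25,"turn": 0,"grip": -1},
    {"tx": -0.1,"ty": 0.37,"tz": -0.25,"turn": 0,"grip": -1},
  ],
)

```text
clock: 2.2
position: [0.4996, -0.1039, 0.2499]
ee_rot: [-3.139, 0.118, 0.003]
force: [-0.3, -0.5, -0.1]
width: 0.999
```

```bash
python3 - <<'E'
from h import *
import pickle
st=observe(); im=get_image("wrist"); pickle.dump(st,open("s2.pkl","wb"))
cv2.imwrite("pics/w2.png",im[:,:,::-1]); print(st["clock"],st["position"],st["ee_rot"],st["dq"].round(3))
p=proj("wrist",(.61,-.25,.1),st).astype(int); print(p)
x,y=np.clip(p-[90,70],0,None); x=min(x,640-180);print(x,y)
cv2.imwrite("pics/z4.png",cv2.resize(im[y:y+140,x:x+180,::-1],None,fx=4,fy=4,interpolation=cv2.INTER_CUBIC))
E
```

```text
2.2 [ 0.49959458 -0.10385702  0.24985683] [-3.13887886e+00  1.18039359e-01  2.68480787e-03] [ 0.018 -0.013  0.026 -0.055  0.004  0.009  0.004]
[510  57]
420 0
```

View pics/z4.png

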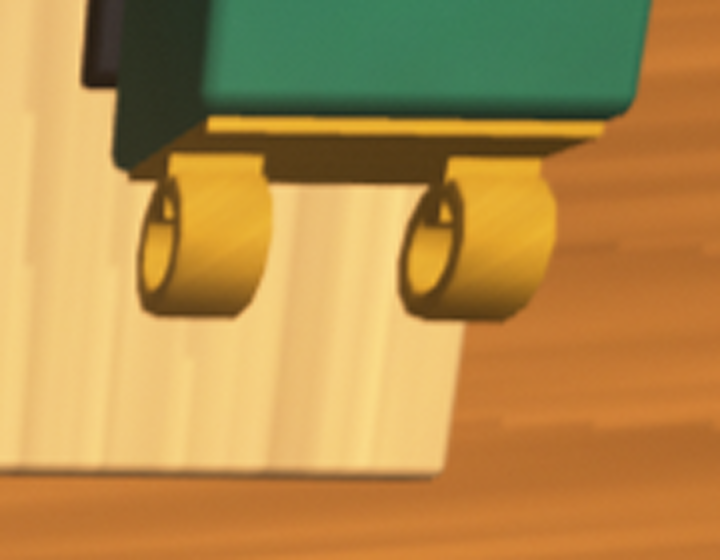

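z4 shows both tube ends clearly: rim centres at about px (459.8,61.5) and (527.8,62), silhouette bottoms at rows ~79.3 and ~80. I'll solve for the hinge pose from these known-geometry points.

```bash
cat > solve.py <<'E'
from h import *
import pickle
from scipy.optimize import least_squares
s1=pickle.load(open("s1.pkl","rb"));s2=pickle.load(open("s2.pkl","rb"))
def res(v,full=True):
    H=v[:3];y=np.array([-np.sin(v[3]),np.cos(v[3]),0]);x=np.array([y[1],-y[0],0])
    def sil(st,P): # lower silhouette row
        e,_=ray("wrist",(0,0),st);c=H+y*P
        q=[proj("wrist",c+.012*(np.cos(a)*x+np.sin(a)*np.array([0,0,1])),st)[1] for a in np.linspace(0,2*np.pi,181)]
        return max(q)
    U=np.array([0,0,.012])
    r=[*(proj("wrist",H+.031*y,s2)-(459.8,61.5)),*(proj("wrist",H-.015*y,s2)-(527.8,62.0)),
       proj("wrist",H+.023*y+U,s1)[0]-280.7,proj("wrist",H-.023*y+U,s1)[0]-330.2,
       sil(s1,.023)-148.4,sil(s1,-.023)-148.9]
    return np.array(r)
r=least_squares(res,[.6,-.25,.1,-.08]);print(r.x.round(4),np.degrees(r.x[3]).round(2),r.fun.round(2))
cov=np.linalg.inv(r.jac.T@r.jac);print("sd/px",np.sqrt(np.diag(cov)).round(4))
# board yaw, z2 corners
b=[onz("wrist",p,.018,s1) for p in((247.3,20),(370.3,22.7),(250.3,164.3),(364.7,166))]
for i,j in((0,1),(2,3)): d=b[i]-b[j];print("y edge",np.degrees(np.arctan2(-d[0],d[1])),np.linalg.norm(d))
for i,j in((0,2),(1,3)): d=b[i]-b[j];print("x edge",np.degrees(np.arctan2(d[1],d[0])),np.linalg.norm(d))
c=np.mean(b,0);psi=r.x[3];print("hinge xy from board",c[:2]-.044*np.array([np.cos(psi),np.sin(psi)]))
E
python3 solve.py
```

```text
Traceback (most recent call last):
  File "solve.py", line 16, in <module>
    r=least_squares(res,[.6,-.25,.1,-.08]);print(r.x.round(4),np.degrees(r.x[3]).round(2),r.fun.round(2))
  File "solve.py", line 14, in res
    sil(s1,.023)-148.4,sil(s1,-.023)-148.9]
    ~~~^^^^^^^^^
  File "solve.py", line 9, in sil
    q=[proj("wrist",c+.012*(np.cos(a)*x+np.sin(a)*np.array([0,0,1])),st)[1] for a in np.linspace(0,2*np.pi,181)]
       ~~~~^^^^^^^^^^^^^^^^^^^^^^^^^^^^^^^^^^^^^^^^^^^^^^^^^^^^^^^^^^^^^
  File "h.py", line 14, in proj
    c=camera_info(n)
ValueError: time passes only in moves, steps and waits
```

```bash
sed -i 's/^import numpy/from functools import cache\ncamera_info=cache(camera_info)\nimport numpy/' h.py
python3 - <<'E'
s=open("solve.py").read()
a=s.index("    def sil");b=s.index("    U=");s=s[:a]+s[b:]
s=s.replace(""",
       sil(s1,.023)-148.4,sil(s1,-.023)-148.9]""","]")
open("solve.py","w").write(s)
E
python3 solve.py 2>&1 | tail -12
```

```text
[ 0.6067 -0.2433  0.107  -0.0799] -4.58 [ 1.4   0.13 -0.9  -0.13  0.19 -0.87]
sd/px [0.0006 0.0006 0.0018 0.0198]
y edge -5.515325045461494 0.13704192453822134
y edge -5.177589228681449 0.13935145172285485
x edge -5.718632930951373 0.1584418064071114
x edge -4.8810695595353994 0.15762905029285074
hinge xy from board [ 0.60686489 -0.2434631 ]
```

The hinge is at about (0.607, −0.243, 0.107), and the board geometry gives the same xy. Yaw is about −5.2°. Now to leg A.

>>> drive_tool(
  increments=[
    {"tx": -0.03,"ty": 0.12,"tz": 0,"turn": 0.03,"grip": -1},
    {"tx": -0.06,"ty": 0.24,"tz": 0,"turn": 0.06,"grip": -1},
    {"tx": -0.09,"ty": 0.36,"tz": 0,"turn": 0.09,"grip": -1},
    {"tx": -0.12,"ty": 0.48,"tz": 0,"turn": 0.12,"grip": -1},
    {"tx": -0.15,"ty": 0.6,"tz": 0,"turn": 0.15,"grip": -1},
    {"tx": -0.18,"ty": 0.72,"tz": 0,"turn": 0.18,"grip": -1},
    {"tx": -0.21,"ty": 0.84,"tz": 0,"turn": 0.2,"grip": -1},
    {"tx": -0.25,"ty": 0.96,"tz": 0,"turn": 0.22,"grip": -1},
    {"tx": -0.25,"ty": 1.0,"tz": 0,"turn": 0.22,"grip": -1},
    {"tx": -0.25,"ty": 1.0,"tz": 0,"turn": 0.22,"grip": -1},
    {"tx": -0.25,"ty": 1.0,"tz": 0,"turn": 0.22,"grip": -1},
    {"tx": -0.25,"ty": 1.0,"tz": 0,"turn": 0.22,"grip": -1},
  ],
)

```text
clock: 3.45
position: [0.4019, 0.2934, 0.2513]
ee_rot: [3.132, 0.235, 0.002]
force: [-0.7, 0.3, -1.1]
width: 1.002
```

```bash
python3 - <<'E'
from h import *
import pickle
st=observe(); im=get_image("wrist"); pickle.dump(st,open("s3.pkl","wb"))
cv2.imwrite("pics/w3.png",im[:,:,::-1]); print(st["clock"],st["position"],st["ee_rot"],np.abs(st["dq"]).max().round(3))
E
```

```text
3.45 [0.40194955 0.29336222 0.25127681] [3.13243190e+00 2.35285510e-01 2.19399456e-03] 0.007
```

View pics/w3.png

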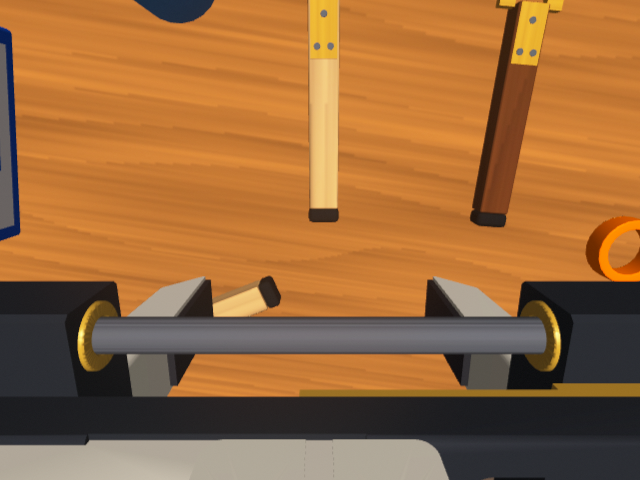

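The target leg is centred at col ~324, the wood runs to row ~209, and the black foot ends at ~221. The mug and dark leg are clear on either side.

```bash
python3 - <<'E'
from h import *
import pickle
st=pickle.load(open("s3.pkl","rb"));h=cv2.cvtColor(cv2.imread("pics/w3.png"),cv2.COLOR_BGR2HSV)
m=cv2.inRange(h,(14,60,200),(28,150,255)); 
E=[]
for r in range(70,205,5):
    c=np.flatnonzero(m[r,290:360])+290
    E.append((onz("wrist",(c.min()-.5,r),.024,st),onz("wrist",(c.max()+.5,r),.024,st)))
E=np.array(E);print("width",np.linalg.norm(E[:,0]-E[:,1],axis=1).round(4)[::6])
mid=E.mean(1)[:,:2];p=np.polyfit(mid[:,0],mid[:,1],1);psi=np.arctan(p[0]);print("yaw",np.degrees(psi))
rows=np.flatnonzero(m[:,324]);rows=rows[rows<230];print("wood rows",rows.min(),rows.max())
end=onz("wrist",(324,rows.max()+.5),.024,st)[:2]
top=onz("wrist",(324,rows.min()-.5),.024,st)[:2];print("wood-plate edge ahead of foot edge",np.linalg.norm(top-end))
d=np.array([np.cos(psi),np.sin(psi)]);n=np.array([-d[1],d[0]])
q=np.array([0,p[1]])
foot=q+d*((end-q)@d);leg=foot+.1*d;print("leg_mid",leg.round(4),"hole",(leg+.105*d).round(4))
g=st["position"];Rm=R.from_rotvec(st["ee_rot"]).as_matrix();ty=np.degrees(np.arctan2(Rm[1,0],Rm[0,0]))
print("tool yaw",ty,"d",((leg-g[:2])/.4).round(4),"turn",(np.degrees(psi)-ty)/60)
E
```

```text
width [0.0262 0.0258 0.0253 0.0258 0.0263]
yaw 8.739859904562245
wood rows 9 207
wood-plate edge ahead of foot edge 0.17563731678102443
leg_mid [0.5003 0.3031] hole [0.604 0.319]
tool yaw 8.591169378011575 d [0.2458 0.0243] turn 0.0024781754425111657
```

>>> drive_tool(
  increments=[
    {"tx": 0.12,"ty": 0.012,"tz": 0,"turn": 0,"grip": -1},
    {"tx": 0.246,"ty": 0.024,"tz": -0.05,"turn": 0.002,"grip": -1},
    {"tx": 0.246,"ty": 0.024,"tz": -0.15,"turn": 0.002,"grip": -1},
    {"tx": 0.246,"ty": 0.024,"tz": -0.27,"turn": 0.002,"grip": -1},
    {"tx": 0.246,"ty": 0.024,"tz": -0.38,"turn": 0.002,"grip": -1},
    {"tx": 0.246,"ty": 0.024,"tz": -0.45,"turn": 0.002,"grip": -1},
    {"tx": 0.246,"ty": 0.024,"tz": -0.52,"turn": 0.002,"grip": -1},
    {"tx": 0.246,"ty": 0.024,"tz": -0.56,"turn": 0.002,"grip": -1},
    {"tx": 0.246,"ty": 0.024,"tz": -0.56,"turn": 0.002,"grip": -1},
    {"tx": 0.246,"ty": 0.024,"tz": -0.56,"turn": 0.002,"grip": -1},
  ],
)

```text
clock: 4.5
position: [0.5009, 0.3022, 0.0277]
ee_rot: [3.132, 0.237, 0.002]
force: [-0.2, 0.5, 0.8]
width: 1.002
```

>>> drive_tool(
  increments=[
    {"tx": -0.001,"ty": 0.002,"tz": -0.03,"turn": 0,"grip": -1},
    {"tx": -0.001,"ty": 0.002,"tz": -0.054,"turn": 0,"grip": -1},
    {"tx": -0.001,"ty": 0.002,"tz": -0.054,"turn": 0,"grip": -1},
    {"tx": -0.001,"ty": 0.002,"tz": -0.054,"turn": 0,"grip": 0},
    {"tx": -0.001,"ty": 0.002,"tz": -0.054,"turn": 0,"grip": 0.3},
    {"tx": -0.001,"ty": 0.002,"tz": -0.054,"turn": 0,"grip": 0.3},
    {"tx": -0.001,"ty": 0.002,"tz": -0.054,"turn": 0,"grip": 1},
    {"tx": -0.001,"ty": 0.002,"tz": -0.054,"turn": 0,"grip": 1},
    {"tx": -0.001,"ty": 0.002,"tz": -0.054,"turn": 0,"grip": 1},
    {"tx": -0.001,"ty": 0.002,"tz": -0.054,"turn": 0,"grip": 1},
    {"tx": -0.001,"ty": 0.002,"tz": -0.054,"turn": 0,"grip": 1},
    {"tx": -0.001,"ty": 0.002,"tz": -0.054,"turn": 0,"grip": 1},
  ],
  newtons=35,
)

```text
clock: 5.7
position: [0.5004, 0.303, 0.0061]
ee_rot: [3.132, 0.236, 0.002]
force: [0.3, -0.8, 0.2]
width: 0.304
```

Gripped, with the opening at 28 mm, the leg's width. Lifting and carrying it.

>>> drive_tool(
  increments=[
    {"tz": 0.02,"tx": 0,"ty": 0,"turn": 0,"grip": 1},
    {"tz": 0.07,"tx": 0,"ty": 0,"turn": 0,"grip": 1},
    {"tz": 0.14,"tx": 0,"ty": 0,"turn": 0,"grip": 1},
    {"tz": 0.22,"tx": 0,"ty": 0,"turn": 0,"grip": 1},
    {"tz": 0.3,"tx": 0,"ty": -0.03,"turn": 0,"grip": 1},
    {"tz": 0.38,"tx": -0.02,"ty": -0.08,"turn": 0,"grip": 1},
    {"tz": 0.46,"tx": -0.04,"ty": -0.15,"turn": -0.03,"grip": 1},
    {"tz": 0.5,"tx": -0.06,"ty": -0.23,"turn": -0.06,"grip": 1},
    {"tz": 0.5,"tx": -0.08,"ty": -0.32,"turn": -0.09,"grip": 1},
    {"tz": 0.5,"tx": -0.1,"ty": -0.41,"turn": -0.12,"grip": 1},
    {"tz": 0.5,"tx": -0.12,"ty": -0.5,"turn": -0.15,"grip": 1},
    {"tz": 0.5,"tx": -0.13,"ty": -0.59,"turn": -0.18,"grip": 1},
    {"tz": 0.5,"tx": -0.14,"ty": -0.68,"turn": -0.21,"grip": 1},
    {"tz": 0.5,"tx": -0.145,"ty": -0.77,"turn": -0.232,"grip": 1},
    {"tz": 0.5,"tx": -0.145,"ty": -0.86,"turn": -0.232,"grip": 1},
    {"tz": 0.5,"tx": -0.145,"ty": -0.93,"turn": -0.232,"grip": 1},
    {"tz": 0.5,"tx": -0.145,"ty": -0.98,"turn": -0.232,"grip": 1},
    {"tz": 0.5,"tx": -0.145,"ty": -1.0,"turn": -0.232,"grip": 1},
    {"tz": 0.5,"tx": -0.145,"ty": -1.0,"turn": -0.232,"grip": 1},
  ],
)

```text
clock: 7.6
position: [0.4422, -0.0975, 0.2063]
ee_rot: [3.137, -0.147, 0.002]
force: [-1.3, 1.0, -1.7]
width: 0.3
```

>>> drive_tool(
  increments=[
    {"tx": 0,"ty": -0.06,"tz": -0.04,"turn": 0.0,"grip": 1},
    {"tx": 0,"ty": -0.13,"tz": -0.1,"turn": 0,"grip": 1},
    {"tx": 0,"ty": -0.2,"tz": -0.16,"turn": 0,"grip": 1},
    {"tx": 0,"ty": -0.27,"tz": -0.21,"turn": 0,"grip": 1},
    {"tx": 0,"ty": -0.31,"tz": -0.25,"turn": 0,"grip": 1},
    {"tx": 0,"ty": -0.327,"tz": -0.263,"turn": 0,"grip": 1},
    {"tx": 0,"ty": -0.327,"tz": -0.263,"turn": 0,"grip": 1},
    {"tx": 0,"ty": -0.327,"tz": -0.263,"turn": 0,"grip": 1},
    {"tx": 0,"ty": -0.327,"tz": -0.263,"turn": 0,"grip": 1},
  ],
)

```text
clock: 8.5
position: [0.4431, -0.2269, 0.102]
ee_rot: [3.138, -0.144, 0.005]
force: [0.8, -0.4, -2.5]
width: 0.302
```

```bash
python3 - <<'E'
from h import *
import pickle
st=observe(); im=get_image("wrist"); sd=get_image("side");pickle.dump(st,open("s4.pkl","wb"))
cv2.imwrite("pics/w4.png",im[:,:,::-1]);cv2.imwrite("pics/side4.png",sd[:,:,::-1]); print(st["clock"],st["position"],st["ee_rot"],np.abs(st["dq"]).max().round(3),st["force"],st["ft_torque"])
a=cv2.resize(im[0:260,180:460],(560,520)); b=cv2.resize(sd[150:230,310:430],(240,160))
b=cv2.resize(sd[150:240,300:380],(400,450),interpolation=cv2.INTER_CUBIC)
a=cv2.resize(im[0:225,220:420],(400,450),interpolation=cv2.INTER_CUBIC)
cv2.imwrite("pics/z5.png",np.hstack([a,b])[:,:,::-1])
E
```

```text
8.5 [ 0.44313282 -0.22694175  0.10201073] [ 3.13759546 -0.14417458  0.00455157] 0.005 [ 0.8141355  -0.35915336 -2.45395526] [ 0.05008356  0.00629751 -0.0129044 ]
```

View pics/z5.png

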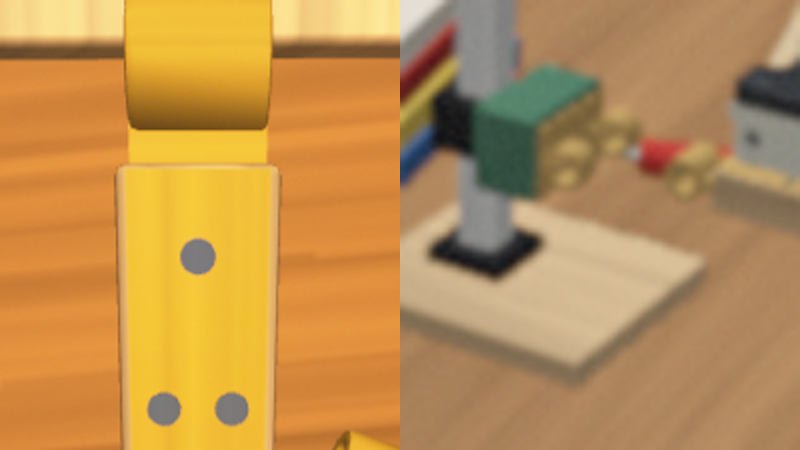

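The wrist view shows the leg centred, col ~318.8, and parallel to the tool. The side view has the near easel knuckle at about (334.4,183) and the leg's knuckle at about (358,184). Checking heights.

```bash
python3 - <<'E'
from h import *
import pickle
st=pickle.load(open("s4.pkl","rb"));P=st["position"];Rm=R.from_rotvec(st["ee_rot"]).as_matrix()
print("tool x axis",Rm[:,0].round(4),"yaw",np.degrees(np.arctan2(Rm[1,0],Rm[0,0])).round(2))
zc=P[2]+.0059
e=onz("wrist",(318.8,83),zc+.012,st);print("wood end ahead of TCP",((e-P)@Rm[:,0]).round(4))
w=[onz("wrist",(c,50),zc+.012,st) for c in(282.5,355)];print("knuckle width",np.linalg.norm(w[0]-w[1]).round(4),((w[0]+w[1])/2-P)@Rm[:,1])
x=np.array([Rm[0,0],Rm[1,0],0]);y=np.array([-x[1],x[0],0])
hole=np.array([P[0],P[1],zc])+.105*x
psi=np.radians(-5.2);Y=np.array([-np.sin(psi),np.cos(psi),0])
for z in(.097,.102,.107,.112): print("jamb near end in side",z,proj("side",np.array([.6067,-.2433,z])+.031*Y).round(1))
print("leg hole near end in side",proj("side",hole+.012*y).round(1),hole.round(4))
E
python3 - <<'E'
import cv2
s=cv2.imread("pics/side4.png")
cv2.imwrite("pics/z6.png",cv2.resize(s[168:198,322:372],(800,480),interpolation=cv2.INTER_CUBIC))
E
```

```text
tool x axis [ 0.9958 -0.0917  0.0029] yaw -5.26
wood end ahead of TCP 0.0859
knuckle width 0.0236 0.0004406652004431274
jamb near end in side 0.097 [332.5 186.3]
jamb near end in side 0.102 [332.5 184.6]
jamb near end in side 0.107 [332.5 182.8]
jamb near end in side 0.112 [332.6 181.1]
leg hole near end in side [355.5 185.7] [ 0.5477 -0.2366  0.1079]
```

View pics/z6.png

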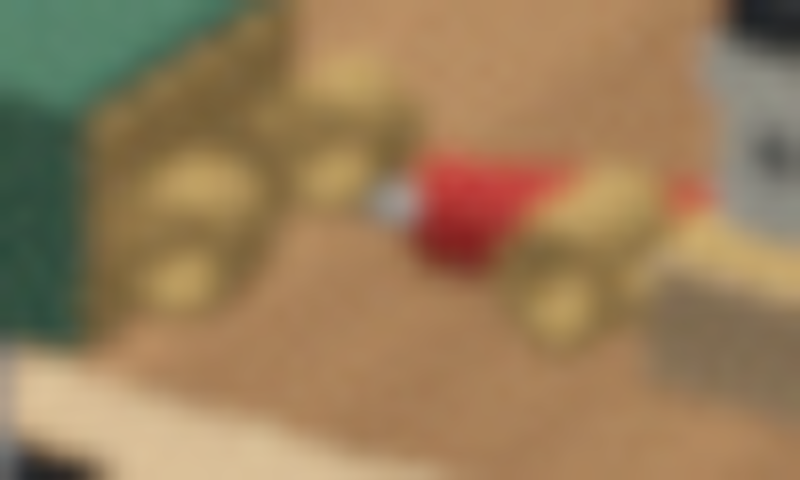

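>>> drive_tool(
  increments=[
    {"tx": 0,"ty": -0.0025,"tz": -0.0075,"turn": 0,"grip": 1},
    {"tx": 0.03,"ty": -0.0052,"tz": -0.0075,"turn": 0,"grip": 1},
    {"tx": 0.06,"ty": -0.008,"tz": -0.0075,"turn": 0,"grip": 1},
    {"tx": 0.09,"ty": -0.0108,"tz": -0.0075,"turn": 0,"grip": 1},
    {"tx": 0.105,"ty": -0.0122,"tz": -0.0075,"turn": 0,"grip": 1},
    {"tx": 0.115,"ty": -0.0131,"tz": -0.0075,"turn": 0,"grip": 1},
    {"tx": 0.115,"ty": -0.0131,"tz": -0.0075,"turn": 0,"grip": 1},
    {"tx": 0.115,"ty": -0.0131,"tz": -0.0075,"turn": 0,"grip": 1},
    {"tx": 0.115,"ty": -0.0131,"tz": -0.0075,"turn": 0,"grip": 1},
  ],
)

```text
clock: 9.5
position: [0.4884, -0.2327, 0.0988]
ee_rot: [3.137, -0.145, 0.003]
force: [0.4, -0.1, -1.8]
width: 0.301
```

```bash
python3 - <<'E'
from h import *
import pickle
st=observe(); im=get_image("wrist"); sd=get_image("side");pickle.dump(st,open("s5.pkl","wb"))
cv2.imwrite("pics/w5.png",im[:,:,::-1]);cv2.imwrite("pics/side5.png",sd[:,:,::-1]); print(st["clock"],st["position"],np.abs(st["dq"]).max().round(3),st["force"],st["ft_torque"])
b=cv2.resize(sd[165:197,320:360],(400,320),interpolation=cv2.INTER_CUBIC)
a=cv2.resize(im[0:160,220:420],(400,320),interpolation=cv2.INTER_CUBIC)
cv2.imwrite("pics/z7.png",np.hstack([a,b])[:,:,::-1])
E
```

```text
9.5 [ 0.48835681 -0.23267277  0.09879964] 0.002 [ 0.36311585 -0.05789987 -1.78008454] [ 0.06705535 -0.01518597  0.00268983]
```

View pics/z7.png

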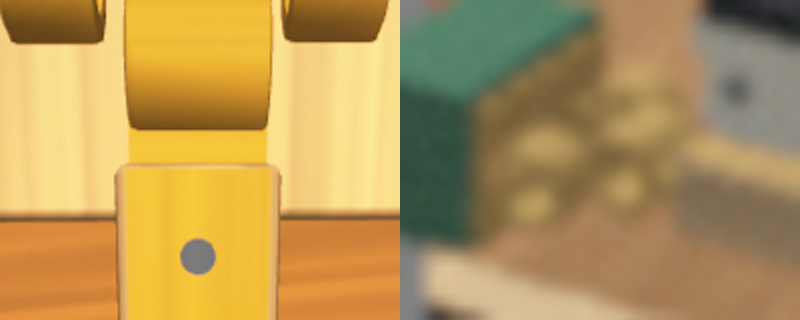

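Wrist view: the easel tubes' lower edges are at row ~21 and the leg's at ~64.5. The leg sits about 0.6 mm right of centre in the gap. Side view: bores at (333.5,185.5) and (342.5,183.7). Computing the remaining advance and height.

```bash
python3 - <<'E'
from h import *
import pickle
st=pickle.load(open("s5.pkl","rb"));P=st["position"]
zc=P[2]+.0059;psi=np.radians(-5.25);X=np.array([np.cos(psi),np.sin(psi),0]);Y=np.array([-X[1],X[0],0])
for z in(zc,zc+.006): a,b=onz("wrist",(300,64.5),z,st),onz("wrist",(300,21),z,st); print("remaining",((b-a)@X).round(4))
hole=P+.103*X-.0004*Y;hole[2]=zc
for off in(.012,): q=proj("side",hole+off*Y)
print("leg",q.round(1),hole.round(4))
H0=hole+.0157*X+.0006*Y
for z in(.1,.103,.106): 
    H=H0.copy();H[2]=z;print(z,(proj("side",H+.031*Y)-q).round(2))
print("observed",333.5-342.5,185.5-183.7)
# bore highlight centroids
s=cv2.imread("pics/side5.png");g=cv2.cvtColor(s,cv2.COLOR_BGR2GRAY).astype(float)
for u,v in((333.5,185.5),(342.5,183.7)):
    u0,v0=int(round(u)),int(round(v));p=g[v0-2:v0+3,u0-2:u0+3];p=np.clip(p-np.median(p),0,None);yy,xx=np.mgrid[-2:3,-2:3];print("hl",u0+(p*xx).sum()/p.sum(),v0+(p*yy).sum()/p.sum())
# column edges of tubes, wrist
w=cv2.cvtColor(cv2.imread("pics/w5.png"),cv2.COLOR_BGR2HSV)
for r in(2,5,8,11,14,17,30,35,40,45,48,51,54,57,60):
    m=(w[r,200:440,1]>165); d=np.flatnonzero(np.diff(m.astype(int)))+200; print(r,d.tolist())
E
```

```text
remaining 0.014
remaining 0.0134
leg [341.6 182.4] [ 0.5909 -0.2425  0.1047]
0.1 [-9.04  2.85]
0.103 [-9.01  1.82]
0.106 [-8.99  0.79]
observed -9.0 1.8000000000000114
hl 332.95726495726495 185.2991452991453
hl 341.97278911564626 183.48299319727892
2 [219, 272, 282, 355, 360, 413]
5 [219, 272, 281, 355, 360, 412]
8 [220, 272, 281, 355, 360, 411]
11 [221, 272, 281, 355, 360, 410]
14 [222, 271, 281, 355, 361, 409]
17 [224, 271, 281, 355, 361, 408]
30 [281, 355]
35 [282, 355]
40 [282, 354]
45 [282, 354]
48 [282, 354]
51 [283, 354]
54 [283, 353]
57 [283, 353]
60 [283, 353]
```

>>> drive_tool(
  increments=[
    {"tx": 0,"ty": 0.0015,"tz": -0.005,"turn": 0,"grip": 1},
    {"tx": 0.008,"ty": 0.0008,"tz": -0.005,"turn": 0,"grip": 1},
    {"tx": 0.016,"ty": 0,"tz": -0.005,"turn": 0,"grip": 1},
    {"tx": 0.024,"ty": -0.0007,"tz": -0.005,"turn": 0,"grip": 1},
    {"tx": 0.032,"ty": -0.0014,"tz": -0.005,"turn": 0,"grip": 1},
    {"tx": 0.037,"ty": -0.0019,"tz": -0.005,"turn": 0,"grip": 1},
    {"tx": 0.037,"ty": -0.0019,"tz": -0.005,"turn": 0,"grip": 1},
    {"tx": 0.037,"ty": -0.0019,"tz": -0.005,"turn": 0,"grip": 1},
    {"tx": 0.037,"ty": -0.0019,"tz": -0.005,"turn": 0,"grip": 1},
  ],
)

```text
clock: 10.5
position: [0.5031, -0.2335, 0.0969]
ee_rot: [3.137, -0.145, 0.004]
force: [-0.6, -0.3, -1.5]
width: 0.299
```

```bash
python3 - <<'E'
from h import *
import pickle
st=observe(); im=get_image("wrist"); sd=get_image("side");pickle.dump(st,open("s6.pkl","wb"))
cv2.imwrite("pics/w6.png",im[:,:,::-1]);cv2.imwrite("pics/side6.png",sd[:,:,::-1]); print(st["clock"],st["position"],np.abs(st["dq"]).max().round(3),st["force"],st["ft_torque"])
w=cv2.cvtColor(im,cv2.COLOR_RGB2HSV)
for r in(10,20,30,40,50,55,60,65):
    d=np.flatnonzero(np.diff((w[r,190:450,1]>165).astype(int)))+190; print(r,d.tolist())
for c in(240,260,300,318,335,380,400): print("col",c,np.flatnonzero(np.diff((w[:150,c,1]>165).astype(int))).tolist(), w[50:75:2,c,2].tolist())
b=cv2.resize(sd[165:197,315:355],(400,320),interpolation=cv2.INTER_CUBIC)
a=cv2.resize(im[0:160,220:420],(400,320),interpolation=cv2.INTER_CUBIC)
cv2.imwrite("pics/z8.png",np.hstack([a,b])[:,:,::-1])
E
```

```text
10.5 [ 0.50313186 -0.23348182  0.09686793] 0.002 [-0.6081913  -0.34334612 -1.54123156] [ 0.05547655  0.03124894 -0.06389759]
10 [217, 272, 281, 355, 363, 418, 446]
20 [217, 273, 281, 355, 362, 418, 445]
30 [190, 218, 274, 281, 355, 361, 417, 445]
40 [190, 219, 274, 282, 354, 361, 415, 444]
50 [191, 222, 274, 282, 354, 361, 413, 443]
55 [192, 223, 274, 283, 353, 362, 412, 443]
60 [192, 225, 273, 283, 353, 362, 410, 443]
65 [192, 228, 271, 284, 352, 366, 405, 442]
col 240 [66, 135] [153, 145, 136, 126, 118, 110, 106, 103, 129, 248, 248, 248, 248]
col 260 [66, 135] [165, 155, 146, 136, 128, 120, 113, 108, 129, 247, 247, 247, 248]
col 300 [81, 83] [168, 160, 150, 142, 134, 125, 116, 110, 242, 242, 243, 244, 245]
col 318 [81, 84, 118, 137] [175, 167, 156, 148, 139, 128, 121, 116, 241, 242, 243, 244, 245]
col 335 [81, 83] [182, 172, 163, 153, 144, 134, 125, 120, 241, 242, 242, 244, 244]
col 380 [65, 134] [152, 141, 133, 126, 117, 111, 108, 106, 215, 243, 243, 243, 243]
col 400 [65, 134] [159, 150, 141, 134, 126, 120, 118, 110, 228, 249, 249, 250, 250]
```

View pics/z8.png

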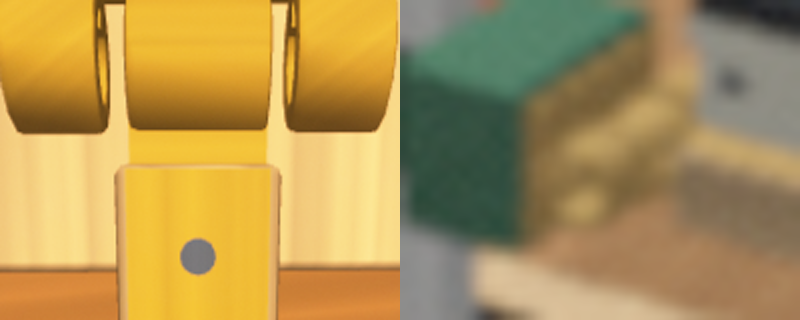

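The fit looks good: gaps of 8 and 7 px, with lower edges at rows 66/65 (easel) and ~65 (leg). Height cues disagree, though: side ≈ 0.103, wrist size ≈ 0.107. I'll settle it with ray-to-axis distances over the four wrist views, each silhouette ray lying exactly 12 mm from the hinge line.

```bash
cat > ax.py <<'E'
from h import *
import pickle
from scipy.optimize import least_squares
S={i:pickle.load(open(f"s{i}.pkl","rb")) for i in(1,2,5,6)}
psi=np.radians(-5.25);X=np.array([np.cos(psi),np.sin(psi),0]);Y=np.array([-X[1],X[0],0]);Z=np.array([0,0,1.])
obs=[(1,281,148.6,.012),(1,330,149,.012),(2,470,79.5,.012),(2,536,80.1,.012),(5,240,21.6,.012),(5,400,20.8,.012),(6,260,66.4,.012),(6,380,65.6,.012),(2,459.9,61.5,0),(2,527.9,62,0)]
def dist(i,u,v,ax):
    e,d=ray("wrist",(u,v),S[i]);a=np.array([(e-O)@X,e@Z]);b=np.array([d@X,d@Z]);b/=np.linalg.norm(b)
    w=ax-a;return w[0]*(-b[1])+w[1]*b[0]   # + = ahead of ray
O=np.array([.6067,-.2433,0])
def f(p,o): return np.array([dist(i,u,v,p[:2])-r for i,u,v,r in o])*1e3
for name,o in(("all",obs),("w1,w2",obs[:4]+obs[8:]),("sil",obs[:8]),("w2,5,6",obs[2:]),("w5,w6",obs[4:8])):
    r=least_squares(f,[0,.105],args=(o,));J=r.jac
    print(name,"along X mm",(r.x[0]*1e3).round(2),"z",r.x[1].round(4),"res mm",r.fun.round(2),"sd",(np.sqrt(np.diag(np.linalg.inv(J.T@J)))*.4*1e3).round(2))
# lateral stereo: tops of tube ends in w1, rim centres in w2
for yy,u1,u2 in((.031,272,459.9),(-.015,322,527.9)):
    g=lambda p:[proj("wrist",O+p[0]*Y+(p[1]+.012)*Z,S[1])[0]-u1,proj("wrist",O+p[0]*Y+p[1]*Z,S[2])[0]-u2]
    r=least_squares(g,[yy,.105]);print("lat",yy,r.x.round(4))
P=S[6]["position"];zc=P[2]+.0059
for k in(.103,.105): print("leg sil dist (should be 12)",k,dist(6,318,65,np.array([(P-O)@X+k,zc]))*1e3)
E
python3 ax.py
```

```text
all along X mm 0.26 z 0.1069 res mm [ 0.18 -0.2   0.08 -0.24 -0.01 -0.14 -0.06 -0.23  0.51  0.11] sd [0.21 1.36]
w1,w2 along X mm 0.27 z 0.106 res mm [ 0.23 -0.15 -0.03 -0.35  0.36 -0.04] sd [0.22 1.86]
sil along X mm 0.3 z 0.1072 res mm [ 0.21 -0.17  0.16 -0.16  0.11 -0.02  0.03 -0.14] sd [0.22 1.38]
w2,5,6 along X mm 0.22 z 0.1071 res mm [ 0.07 -0.25  0.   -0.13 -0.07 -0.24  0.5   0.11] sd [0.56 3.18]
w5,w6 along X mm 0.52 z 0.1062 res mm [ 0.07 -0.07  0.09 -0.09] sd [0.88 4.33]
lat 0.031 [0.0316 0.1059]
lat -0.015 [-0.016   0.1064]
leg sil dist (should be 12) 0.103 9.624065772615715
leg sil dist (should be 12) 0.105 11.601012571762908
```

```bash
python3 - <<'E'
from h import *
w=cv2.imread("pics/w6.png").astype(float)
sat=w.max(2)-w.min(2)
b=w[:,:,0]  # blue: wood high, brass low
def edge(r,u):  # subpixel max gradient of blue near col u, 3 rows averaged
    l=b[r-1:r+2].mean(0);g=np.abs(np.gradient(cv2.GaussianBlur(l[None],(0,0),.7)[0]));i=int(u)-4+np.argmax(g[int(u)-4:int(u)+5])
    a,c,d=g[i-1],g[i],g[i+1];return i+.5*(a-d)/(a-2*c+d)
for r in(8,14,20,26,32,38,44,50,56,60):
    o=[edge(r,u) for u in(218 if r<45 else 223,281.5,355,417 if r<45 else 412)]
    print(r,np.round(o,1),"jamb px/mm",round((o[3]-o[0])/62,3),"leg",round((o[2]-o[1])/24,3),"mids",round((o[0]+o[3])/2,1),round((o[1]+o[2])/2,1))
for r in(84,90,100,110,125,140): o=[edge(r,278),edge(r,360)];print("wood",r,np.round(o,1),round((o[1]-o[0])/28,3))
E
```

```text
8 [217.2 281.3 356.  418.2] jamb px/mm 3.242 leg 3.113 mids 317.7 318.6
14 [217.2 281.2 356.  418.6] jamb px/mm 3.247 leg 3.117 mids 317.9 318.6
20 [217.3 281.2 356.  418.5] jamb px/mm 3.245 leg 3.115 mids 317.9 318.6
26 [218.  281.3 355.8 417.7] jamb px/mm 3.221 leg 3.107 mids 317.8 318.6
32 [218.8 281.7 355.7 417.1] jamb px/mm 3.199 leg 3.083 mids 317.9 318.7
38 [219.4 281.8 355.4 416.4] jamb px/mm 3.178 leg 3.066 mids 317.9 318.6
44 [220.6 282.  355.  415.1] jamb px/mm 3.137 leg 3.039 mids 317.9 318.5
50 [222.  282.8 354.6 413.8] jamb px/mm 3.093 leg 2.993 mids 317.9 318.7
56 [223.5 283.1 353.9 412.3] jamb px/mm 3.045 leg 2.951 mids 317.9 318.5
60 [225.5 283.8 353.5 410.6] jamb px/mm 2.985 leg 2.907 mids 318.0 318.6
wood 84 [282.2 349.2] 2.392
wood 90 [276.4 360.6] 3.008
wood 100 [276.7 360.3] 2.987
wood 110 [276.9 359.9] 2.965
wood 125 [277.4 359.7] 2.938
wood 140 [279.4 357.9] 2.804
```

Subpixel widths show the easel tubes 3–4 % larger in scale than the leg's. That puts the hinge about 4 mm above the leg's knuckle, at z ≈ 0.107, which agrees with the ray solution. Raising the leg by 4 mm and rechecking.

>>> drive_tool(
  increments=[
    {"tx": 0,"ty": 0.0005,"tz": 0.005,"turn": 0,"grip": 1},
    {"tx": 0,"ty": 0.0005,"tz": 0.01,"turn": 0,"grip": 1},
    {"tx": 0,"ty": 0.0005,"tz": 0.01,"turn": 0,"grip": 1},
    {"tx": 0,"ty": 0.0005,"tz": 0.01,"turn": 0,"grip": 1},
    {"tx": 0,"ty": 0.0005,"tz": 0.01,"turn": 0,"grip": 1},
  ],
)

```text
clock: 11.1
position: [0.5031, -0.2333, 0.1009]
ee_rot: [3.137, -0.145, 0.004]
force: [0.3, 0.3, -1.5]
width: 0.305
```

```bash
cat > chk.py <<'E'
from h import *
st=observe();im=get_image("wrist");sd=get_image("side");top=get_image("top")
cv2.imwrite("pics/w7.png",im[:,:,::-1]);cv2.imwrite("pics/side7.png",sd[:,:,::-1]);cv2.imwrite("pics/top7.png",top[:,:,::-1])
print(st["clock"],st["position"],st["force"].round(2),st["ft_torque"].round(3))
w=im[:,:,::-1].astype(float);b=w[:,:,0]
def sub(l,i0,h=4):
    g=np.abs(np.gradient(cv2.GaussianBlur(l[None],(0,0),.7)[0]));lo=max(int(i0)-h,1);i=lo+np.argmax(g[lo:int(i0)+h+1])
    a,c,d=g[i-1],g[i],g[i+1];return i+.5*(a-d)/(a-2*c+d)
for r in(8,14,20,26,32,38,44,50):
    l=b[r-1:r+2].mean(0);o=[sub(l,u,6) for u in(219,281.5,355,417)]
    print(r,np.round(o,1),round((o[3]-o[0])/62,3),round((o[2]-o[1])/24,3),"mid",round((o[0]+o[3])/2,1),round((o[1]+o[2])/2,1))
v=w.max(2)
for c in(235,245,255,265,295,305,318,330,342,372,382,392,402): print(c,round(sub(v[:,c-1:c+2].mean(1),65,7),1),end="; ")
E
python3 chk.py
```

```text
11.1 [ 0.50311695 -0.23330978  0.10089184] [ 0.26  0.33 -1.51] [-0.004 -0.008 -0.01 ]
8 [220.8 281.3 356.  416. ] 3.147 3.112 mid 318.4 318.6
14 [220.8 274.6 356.  416. ] 3.149 3.394 mid 318.4 315.3
20 [221.  275.1 361.4 416. ] 3.145 3.594 mid 318.5 318.2
26 [221.  275.6 360.8 415.6] 3.138 3.549 mid 318.3 318.2
32 [221.9 276.  360.7 415. ] 3.115 3.529 mid 318.4 318.3
38 [222.7 281.8 360.3 414.4] 3.093 3.27 mid 318.6 321.1
44 [223.4 282.  355.  413.5] 3.067 3.04 mid 318.5 318.5
50 [224.8 282.8 354.6 412.1] 3.021 2.992 mid 318.5 318.7
235 68.1; 245 68.1; 255 68.1; 265 68.2; 295 64.8; 305 64.8; 318 64.8; 330 64.8; 342 64.8; 372 67.5; 382 67.5; 392 67.4; 402 67.4;
```

Scales now match within 1 %. The lower edges are 3 px apart, about 1 mm along the leg, with a 0.3° twist, so I'll make a small trim.

>>> drive_tool(
  increments=[
    {"tx": -0.0024,"ty": -0.001,"tz": 0.0012,"turn": 0.0045,"grip": 1},
    {"tx": -0.0024,"ty": -0.001,"tz": 0.0012,"turn": 0.0045,"grip": 1},
    {"tx": -0.0024,"ty": -0.001,"tz": 0.0012,"turn": 0.0045,"grip": 1},
    {"tx": -0.0024,"ty": -0.001,"tz": 0.0012,"turn": 0.0045,"grip": 1},
    {"tx": -0.0024,"ty": -0.001,"tz": 0.0012,"turn": 0.0045,"grip": 1},
    {"tx": -0.0024,"ty": -0.001,"tz": 0.0012,"turn": 0.0045,"grip": 1},
  ],
)

```text
clock: 11.85
position: [0.5022, -0.2337, 0.1013]
ee_rot: [3.138, -0.138, 0.004]
force: [-0.3, 0.0, -1.8]
width: 0.301
```

```bash
python3 chk.py; python3 - <<'E'
import cv2,numpy as np
# green block in side and top, before/after: has it shifted?
for n in("side","top"):
    for k in(0,7):
        im=cv2.imread(f"pics/{n}{k}.png");h=cv2.cvtColor(im,cv2.COLOR_BGR2HSV);m=cv2.inRange(h,(60,60,30),(95,255,255))
        m2=np.zeros_like(m);x0,y0,x1,y1=(310,155,345,200) if n=="side" else (395,170,435,200);m2[y0:y1,x0:x1]=m[y0:y1,x0:x1]
        ys,xs=np.nonzero(m2);print(n,k,len(xs),xs.min(),xs.max(),ys.min(),ys.max(),xs.mean().round(2),ys.mean().round(2))
E
```

```text
11.85 [ 0.50218126 -0.23369136  0.10130138] [-0.35  0.05 -1.85] [0.021 0.031 0.057]
8 [220.9 274.5 356.  416. ] 3.147 3.395 mid 318.4 315.2
14 [220.9 275.  356.  416. ] 3.147 3.376 mid 318.5 315.5
20 [220.9 275.6 361.2 416. ] 3.146 3.564 mid 318.5 318.4
26 [221.8 276.  360.8 415.4] 3.123 3.536 mid 318.6 318.4
32 [222.3 276.3 360.7 414.7] 3.102 3.516 mid 318.5 318.5
38 [223.  281.8 360.3 414. ] 3.08 3.27 mid 318.5 321.1
44 [224.2 282.  355.  412.8] 3.042 3.039 mid 318.5 318.5
50 [225.6 282.8 354.6 411.5] 2.998 2.992 mid 318.6 318.7
235 65.1; 245 65.1; 255 65.1; 265 65.2; 295 64.7; 305 64.8; 318 64.8; 330 64.8; 342 64.8; 372 65.2; 382 65.2; 392 65.1; 402 65.1; side 0 302 314 337 164 188 322.86 174.94
side 7 300 313 337 164 188 322.82 174.91
top 0 329 403 427 179 193 414.99 186.36
top 7 306 403 427 179 193 414.08 186.1
```

```bash
python3 -c "
from cell import *
s=observe();print(s['position'],abs(s['dq']).max(),s['width']);print(sign_off())"
```

```text
[ 0.5021989  -0.23366573  0.1013311 ] 0.0018455730082544493 0.3030626513894526
the job is handed in; nothing more can be done
None
```

I picked up the farthest light leg with one knuckle and brought its knuckle in between the easel's two knuckles, leg straight out from the block. I handed the job in at about 12 s, with the leg still gripped in the air at a 35 N grip setting.

Last checks:
- **Along the leg:** the lower edges of the three tubes line up in the wrist image to within 0.4 px, about 0.1 mm.
- **Sideways:** the leg's knuckle is centred in the gap to within 0.2 px.
- **Height:** the apparent tube sizes match within about 0.5 %, so the heights should agree to roughly 1 mm.
- **Stillness and force:** the arm was at rest, and wrist force readings stayed under about 3 N throughout.
- **Easel block:** it looks unmoved in the side and top pictures.
- **Other items:** nothing else was touched as far as I could tell, but I did not compare the other items before and after.

**Disagreement:** a rougher reading from the side camera put the hinge line about 3 mm lower, at 0.1035 m. The wrist views all pointed to about 0.107 m, so I used those. I could not recheck the side camera reading by eye because I had used all 12 picture views.

One early move was refused as invalid input and changed nothing. I resent it with the `grip` value added.

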